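# Fit the strap die in the clay extruder and hold it against its seat

## Robot

A 6-joint arm with a two-finger parallel gripper is mounted at the origin on the work surface. World frame = base frame: x ahead of the robot, y to its left, z up, the work surface at z = 0. Lengths are in mm, angles in rad, forces in N, time in s.
With the tool pointing down it reaches from about 350 to 875 mm from the base axis. Payload 4.2 kg.
Tool frame: the origin (TCP) lies at the very end of the fingers, on their centre line; the grasp point (between the pads) lies 19 mm behind it; z points along the fingers, y is the line along which they close (so a half turn about z gives the same grasp; the last joint's range is limited). The gripper opens to 85 mm and grips with 20 to 120 N. Pads are 22 mm wide; open, the fingers measure 114 mm over their backs; the gripper's body (76 mm by 85 mm) begins 54 mm behind the grasp point. The pads swing forward as they close: fully open they stand 13 mm farther back than shut.
Start: joints at [1.423, 0.385, 0.008, 0, -1.194, -0.259], TCP at [247.262, 573.987, 231.312] pointing down, gripper open.
Joint ranges: [-3.14, 3.14], [-1.21, 2.06], [-1.07, 1.41], [-3.16, 2.05], [-2.99, -0.16], [-3.1, 3.1]. Speed limits (rad/s): [2.79, 2.79, 3.14, 3.14, 3.14, 3.14].

## Interface

Orientations are given as a unit quaternion [x, y, z, w].
In Python, from bench import arm, viewer gives the robot as it stands. The module is installed in compiled form; this text tells all that it offers.
- The arm moves only by the shell command python3 -m jog 'ROWS' [OPENING]. ROWS is a JSON list of rows, 1 to 10 of them, each an object with the fields pos (a list: dx, dy, dz in mm), rotvec (a list: a rotation vector rx, ry, rz in rad); a field left out counts as zero; each row is the pose to reach, as a shift and turn from the pose commanded when the command began, along the tool's axes at that moment; what a row does not reach only later rows make up. A row lasts 1/10 s, in which the tool goes at most 50 mm and 0.15 rad, less where a joint would pass 70% of its speed; a pose out of reach is approached as far as the arm can. OPENING is the finger opening in mm, set as the command begins (- or left out keeps the last). The fingers move at their own pace and stop on an object; the grip force is fixed at half the most. Time passes only in rows, so rows that do not move let the fingers close. It prints the time, the measured TCP pose, the force, the opening and the grip force at its end. Input that does not fit is refused with a message, and nothing moves.
- arm.read_state(): the state, without advancing time (a new reading comes with each control period).
- viewer.get_image(name): name is "side" or "top" or "wrist"; returns (picture, depth): 384x512x3 uint8, blue, green, red; 384x512 float32, mm along the optical axis (not along the pixel's ray), 0 where there is no reading.
- viewer.get_calibration(name): a dict with "K" (3x3 intrinsics, pixels), "rvec" (rotation vector, rad) and "tvec" (3), from world to camera coordinates, as OpenCV has them. Camera axes: x right, y down, z forward; pixel columns grow to the right and rows downward; lengths in mm; the calibration is good to about 2 mm. A picture is of the moment at which its call begins: read the wrist's pose just before it. get_calibration takes no time and is no camera call; for the wrist camera it gives the pose at the moment of the call.
- arm.job_done(): hands the job in; it is judged then, once.
The state is a dict: "clock": time; "joints": joint angles; "joint_vel": joint speeds; "joint_efforts": joint torques, N m; "position": TCP position; "ee_rot": TCP orientation; "contact_force": force on the tool from outside, world axes, zero at the start; "wrist_torque": the same for the moment, N m; "gripper_width": finger opening in mm; "grasp_force": force on a finger pad.
Only numpy, scipy, OpenCV 4.12 (cv2) and the standard library are available. Lean on these libraries where they do the work, as an engineer would, in place of code of your own. Each camera call takes 0.05 s, during which the arm holds its last target. There are 200 camera calls.

## Task

Take the red-topped strap die (the plate with the wide flat slit) out of the rack, slide it all the way down into the die gate of the clay extruder, and press it flat against the seat at the barrel's mouth so that I can tighten the two star knobs. Keep up a steady push of about 12 N (anything from 6 to 18 N will do, and never ram it), and finish while still holding and pushing it: do not let go. Leave the other two dies in the rack and do not disturb the pots and jars.

Things in the scene. Friction and masses are not known exactly. Their poses are not given: they have to be found in the camera images.
- strap_die: Upright aluminium plate 110 wide, 8 thick, 120 mm tall, 0.2 to 0.33 kg, slit 60 x 12 mm centred 50 mm up; top 22 mm painted red. Origin: middle of the bottom edge; x along the width, y through the thickness, z up. Either face may go to the seat. Grasp from above across the 8 mm, at the middle of the top edge. At first stands in one of the rack's three slots, may lean 3 degrees.
- bar_die: Upright aluminium plate 110 wide, 8 thick, 120 mm tall, 0.2 to 0.33 kg, 30 mm square hole; top 22 mm painted blue. Origin: middle of the bottom edge; x along the width, y through the thickness, z up. Stands in another slot of the rack; must stay there.
- rod_die: Upright aluminium plate 110 wide, 8 thick, 120 mm tall, 0.2 to 0.33 kg, 34 mm round hole; top 22 mm painted yellow. Origin: middle of the bottom edge; x along the width, y through the thickness, z up. Stands in another slot of the rack; must stay there.
- rack: Fixed plywood die rack on the bench, 150 mm (its x) by 200 mm (its y), 54 mm high. Three slots 10 mm wide and 114 mm long, running along its x, at y = -65, 0 and +65 mm; slot floor 12 mm above the bench. Origin: centre of the underside.
- extruder: Fixed bench clay extruder: green stand, level aluminium barrel 80 mm across, axis 78 mm up, screw and T handle at the rear, 0.49 m long, nothing above 160 mm. Origin: on the bench below the middle of the seat face. x across the mouth, y into the barrel (the way to press), z up. A star knob stands out 33 mm from each front lip of the die gate, 75 mm up.
- seat: Fixed steel flange at the mouth: seat face is the plane y = 0, 134 mm wide, z = 18 to 145 mm, bore 66 mm. A finger notch 72 mm wide is cut in the middle of its top edge down to z = 120 mm: a finger behind the die there is clear of it. Origin, axes as the extruder's. Rigid: with the die gripped, the push grows about 3 N per mm of travel (more on a stiff arm).
- slot_floor (a point): Middle of the die gate's slot floor, 30 mm above the bench, 5.5 mm before the seat face; axes as the extruder's. Slot open at the top, 11 mm thick (y) by 114 mm wide (x); front lips cover its outer 11 mm each side, free between. Seat, lips, side walls rise to 145 mm, flared lead-ins to 157 mm. A die pressed home has its origin 1.5 mm from here along +y.
- brush_can: Loose black can of brushes, 74 mm across, 230 mm high with the brushes; leave alone. Origin: centre of the underside.
- pot: Loose white pot with a lilac inside, 116 mm across, 74 mm high, on a green banding wheel (190 mm across, 52 mm high); leave alone. Origin: centre of the underside.
- water_cup: Loose clear cup 72 mm across, 85 mm high; leave alone. Origin: centre of the underside.
- glaze_jar: Loose blue jar with a white cap, 68 mm across, 90 mm high; leave alone. Origin: centre of the underside.
Things that resemble listed ones, but are neither listed nor needed, are in the scene too. What is shaped like the strap_die but purple is not meant.

How it is judged:
By the outcome, as a careful person would: the job done as asked, in the order asked, and still so for the second after the job is handed in, while the arm keeps its last pose, push and grip.
It also fails if it takes over 50 s, if anything falls off the work surface, if the arm or the gripper's body presses on something with over 40 N, if the wrist force passes 120 N, or if a joint passes its speed limit or range.

## Working session

There is one attempt and no reset: what is moved stays moved. The work goes in short steps, Python scripts to look and compute and a shell command to move; the robot and the scene stay as the last step left them, time stands still between calls to the robot, and variables do not carry over. Pictures are saved under pics/ and viewed, at most 10 in all, crops included, and the job is handed in when it is done.

```bash
mkdir -p pics
cat > h.py <<'E'
import numpy as np, cv2
from scipy.spatial.transform import Rotation as R
from bench import arm, viewer
def cap(n):
    c=viewer.get_calibration(n); im,d=viewer.get_image(n)
    return im,d,np.array(c["K"]),cv2.Rodrigues(np.array(c["rvec"],float))[0],np.array(c["tvec"],float).ravel()
def cloud(d,K,Rm,t):
    v,u=np.indices(d.shape); p=np.stack([(u-K[0,2])/K[0,0]*d,(v-K[1,2])/K[1,1]*d,d],-1)
    return (p-t)@Rm   # world HxWx3
def totool(v,s=None):
    s=s or arm.read_state(); return R.from_quat(s["ee_rot"]).inv().apply(v)
E
python3 - <<'E'
from h import *
for n in ("top","side"):
    im,d,K,Rm,t=cap(n); cv2.imwrite(f"pics/{n}0.png",im); np.savez(f"{n}0.npz",im=im,d=d,K=K,R=Rm,t=t)
    print(n,K[0,0],-Rm.T@t,Rm[2])
s=arm.read_state(); print(s)
E
```

```text
top 365.20041834271876 [ 417.24850307  -47.83055825 1001.57738003] [ 0.15216877 -0.01161736 -0.98828624]
side 346.519147948605 [180.4995587  399.65127673 531.48800666] [ 0.4938879  -0.6197354  -0.60992031]
{'clock': 0.1, 'joints': array([ 1.42263117e+00,  3.85472899e-01,  6.76516107e-03, -3.99498014e-04,
       -1.19399053e+00, -2.58584079e-01]), 'joint_vel': array([-0.00133024, -0.00223611,  0.0026209 ,  0.00166974,  0.00185987,
        0.000909  ]), 'joint_efforts': array([-7.58285187e-04, -3.93318772e+01,  1.88930279e+01,  4.19797495e+00,
       -2.58542052e-03,  5.78344029e-06]), 'position': array([247.06367226, 573.53514815, 230.34136121]), 'ee_rot': array([ 9.79375223e-01, -2.02047603e-01, -1.32906742e-04,  9.59767552e-04]), 'contact_force': array([ 0.03652464, -0.11987411, -0.36427672]), 'wrist_torque': array([ 0.01074074, -0.03571655,  0.03404316]), 'grasp_force': 0.0, 'gripper_width': 84.91714063830605}
```

View pics/top0.png

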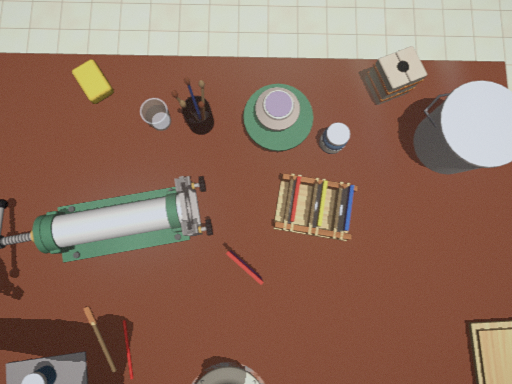

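View pics/side0.png

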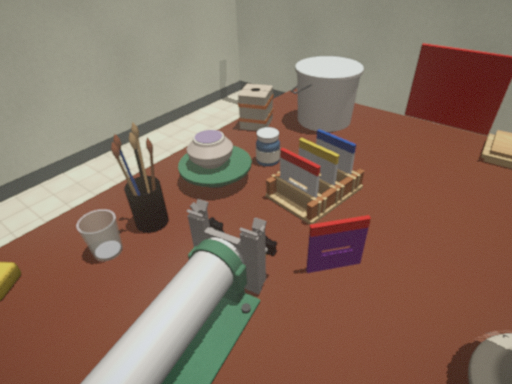

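The top view shows a red top edge at (294,200) in the rack, yellow at (322,203) and blue at (348,207). The extruder's gate is at (188,207), its knobs at (201,184) and (206,229). The side view shows the red-topped plate in the rack at (300,162) and a purple plate with a red top at (338,245).

Candidates for the strap die: the rack's red-topped plate, side (300,162), and the purple plate, side (338,245) / top (245,266). The red pencil at top (128,350) is also red. I choose the plate in the rack.

Run:
```python
from h import *
for n in ("top","side"):
    z=np.load(n+"0.npz"); im=z["im"]; P=cloud(z["d"],z["K"],z["R"],z["t"])
    hsv=cv2.cvtColor(im,cv2.COLOR_BGR2HSV); H,S,V=hsv[...,0],hsv[...,1],hsv[...,2]
    print(n)
    for c,m,b in (("red",((H<8)|(H>172)),(270,170,310,235) if n=="top" else (270,140,325,190)),("yel",(H>22)&(H<35),(310,170,335,235) if n=="top" else (290,130,345,170)),("blu",(H>105)&(H<130),(335,170,365,240) if n=="top" else (310,125,360,175))):
        M=np.zeros(H.shape,bool); M[b[1]:b[3],b[0]:b[2]]=1
        M&=m&(S>140)&(V>90)&(z["d"]>0)&(P[...,2]>90)
        q=P[M]; 
        if len(q)<5: print(c,len(q)); continue
        vv,uu=np.nonzero(M); top=q[q[:,2]>np.percentile(q[:,2],95)-8]
        rect=cv2.minAreaRect(top[:,:2].astype(np.float32))
        print(c,len(q),"px",uu.mean().round(),vv.mean().round(),"z",np.percentile(q[:,2],[5,50,98]).round(1),"top mean",top.mean(0).round(1),"rect",np.round(rect[0],1),np.round(rect[1],1),round(rect[2],1))
    # gate: points z 135..165 near extruder
    b=(165,170,225,245) if n=="top" else (180,195,285,300)
    M=np.zeros(H.shape,bool); M[b[1]:b[3],b[0]:b[2]]=1
    q=P[M&(P[...,2]>138)&(P[...,2]<168)&(z["d"]>0)]
    rect=cv2.minAreaRect(q[:,:2].astype(np.float32)); print("gate",len(q),q.mean(0).round(1),np.round(rect[0],1),np.round(rect[1],1),round(rect[2],1), np.percentile(q[:,2],[2,50,98]).round(1))
    # cylinder barrel ridge
    M=np.zeros(H.shape,bool)
    if n=="top":
        M[180:260,60:165]=1; q=P[M&(P[...,2]>105)&(P[...,2]<125)&(z["d"]>0)]
        l=cv2.fitLine(q[:,:2].astype(np.float32),cv2.DIST_HUBER,0,.01,.01).ravel(); print("barrel",len(q),l.round(4))
        print("table z", np.median(P[300:330,180:300,2]), [P[v,u].round() for u,v in((334,135),(278,105),(197,115),(153,112))])
a=cv2.imread("pics/side0.png")[110:290,180:400]; b=cv2.imread("pics/top0.png")[160:260,165:365]
cv2.imwrite("pics/c1.png",np.vstack([cv2.resize(a,(440,360),interpolation=2),cv2.resize(b,(440,220),interpolation=2)]))
```

```text
top
red 149 px 295.0 198.0 z [129.1 132.  135.3] top mean [ 519.1 -157.2  132. ] rect [ 519.1 -157.3] [  7.9 106.3] 81.0
yel 13 px 321.0 199.0 z [124.1 130.5 134.4] top mean [ 517.6 -218.9  131.2] rect [ 514.9 -218.5] [ 0.9 91.1] 81.4
blu 92 px 349.0 206.0 z [129.2 132.1 135. ] top mean [ 501.8 -286.4  132. ] rect [ 499.  -285.4] [  7.6 105.3] 80.4
gate 297 [497.9 104.  151.1] [497.9 101.6] [139.3  34.4] 10.8 [140.8 151.7 158.2]
barrel 2509 [ 1.963000e-01 -9.805000e-01  4.614444e+02  2.822098e+02]
table z -0.3074293995803844 [array([ 690., -265.,   89.]), array([ 754., -116.,  128.]), array([769., 104.,   3.]), array([771., 226.,  16.])]
side
red 392 px 300.0 161.0 z [114.3 125.8 132.6] top mean [ 516.8 -157.9  129.8] rect [ 519.5 -160.5] [ 11.4 111.1] 81.1
yel 148 px 317.0 148.0 z [117.8 130.6 132.7] top mean [ 510.4 -222.   130.4] rect [ 508.8 -221.9] [  9.5 110.7] 78.7
blu 54 px 336.0 138.0 z [130.2 131.5 133.2] top mean [ 497.2 -286.1  131.5] rect [ 498.6 -287.3] [  8.1 101.4] 80.8
gate 716 [494.  102.2 148.3] [497.2  99.2] [139.   36.9] 10.5 [138.6 147.7 156.8]
```

View pics/c1.png

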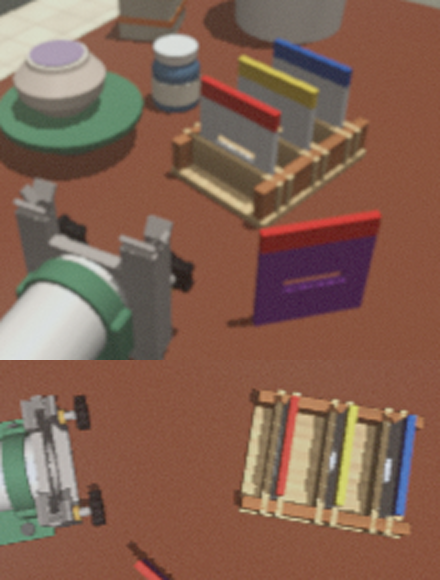

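The crop confirms that the rack's red-topped plate has a wide flat slit; the purple plate by the rack is the decoy. Measured die top is 132 mm, against 12+120 expected. I'll go over the gate for a wrist view first, then grasp.

```bash
python3 -m jog '[{"pos": [20, 16, -40], "rotvec": [0, 0, -0.1]}, {"pos": [60, 48, -80], "rotvec": [0, 0, -0.2]}, {"pos": [100, 80, -110], "rotvec": [0, 0, -0.3]}, {"pos": [138, 111, -110], "rotvec": [0, 0, -0.4]}, {"pos": [176, 142, -110], "rotvec": [0, 0, -0.5]}, {"pos": [214, 172, -110], "rotvec": [0, 0, -0.6]}, {"pos": [252, 203, -110], "rotvec": [0, 0, -0.6]}, {"pos": [290, 233, -110], "rotvec": [0, 0, -0.6]}, {"pos": [328, 264, -110], "rotvec": [0, 0, -0.6]}, {"pos": [366, 295, -110], "rotvec": [0, 0, -0.6]}]' 40
python3 - <<'E'
from h import *
s=arm.read_state(); p=s["position"]; print(s["joints"].round(2),R.from_quat(s["ee_rot"]).as_matrix().round(3))
c=viewer.get_calibration("wrist"); Rm=cv2.Rodrigues(np.array(c["rvec"]))[0]; C=-Rm.T@np.array(c["tvec"]).ravel()
print("cam in tool",totool(C-p),"axis tool",totool(Rm[2]),c["K"][0][0])
print("to gate hover",totool(np.array([497,100,340])-p))
E
```

```text
clock: 1.1
position: [460.6, 168.2, 341.2]
ee_rot: [0.995, 0.097, -0.0, -0.0]
contact_force: [2.2, 0.7, -0.3]
gripper_width: 40.0
grasp_force: 0.0
[ 0.68  0.09 -0.11 -0.   -1.37  1.08] [[ 0.981  0.192 -0.   ]
 [ 0.192 -0.981  0.   ]
 [-0.    -0.    -1.   ]]
cam in tool [  66.8911028     1.17885894 -142.50674456] axis tool [-2.67002132e-01 -1.51703069e-04  9.63695926e-01] 281.3874973377356
to gate hover [22.55086665 73.94948001  1.16007642]
```

```bash
cat > g.py <<'E'
from h import *
import sys
n=sys.argv[1]
im,d,K,Rm,t=cap("wrist"); np.savez(n+".npz",im=im,d=d,K=K,R=Rm,t=t); cv2.imwrite(f"pics/{n}.png",im)
s=arm.read_state(); print(s["position"].round(1),s["contact_force"].round(1))
E
python3 -m jog '[{"pos": [20, 40, 0]}, {"pos": [20, 40, 0]}, {"pos": [20, 40, 0]}, {"pos": [20, 40, 0]}]' | sed -n 2p; python3 g.py w1
python3 -m jog '[{"pos": [0, 40, 10]}, {"pos": [0, 75, 20]}, {"pos": [0, 75, 20]}, {"pos": [0, 75, 20]}, {"pos": [0, 75, 20]}]' | sed -n 2p; python3 g.py w2
python3 - <<'E'
from h import *
ims=[]
for n in ("w1","w2"):
    z=np.load(n+".npz"); P=cloud(z["d"],z["K"],z["R"],z["t"])
    th=np.radians(11); q=P-np.array([497.5,100.5,0])
    x=q[...,0]*np.cos(th)+q[...,1]*np.sin(th); y=-q[...,0]*np.sin(th)+q[...,1]*np.cos(th); Z=P[...,2]
    ok=z["d"]>0
    print(n)
    for lo in range(-70,70,10):
        r=[]
        for yy in range(-34,34,4):
            m=ok&(x>=lo)&(x<lo+10)&(y>=yy)&(y<yy+4)&(Z>-10)&(Z<250); r.append("%4d"%np.median(Z[m]) if m.sum()>2 else "  --")
        print("%4d"%lo,*r)
    ims.append(z["im"])
cv2.imwrite("pics/w12.png",cv2.resize(np.hstack(ims),(800,300)))
E
```

```text
position: [487.3, 135.2, 341.0]
[487.2 135.6 341.2] [0.3 0.1 0.4]
position: [502.1, 62.4, 321.8]
[502.1  62.5 321.8] [0.7 0.2 0.6]
w1
 -70   70    0    0  155  156  151  148  155  154  151  150  154   83    0    0   --   --
 -60   78   78   77   79  156  151  116  110  132  145  149  154  139   --   --   --   --
 -50   75    0    0    1  153  110   96   29   --  145  150  155  136   --   --   90   90
 -40    0    0    0    0    0   29   30   30   --  130  136  140  129   98   98  106  107
 -30    0    0    0    0    0   30   29   30   --  119  120  120  111  108  108  115  116
 -20    0    0    0    0    0   29   30   29   --  119  120  119  117  114  115  120  121
 -10    0    0    0    0   --   29   29   29   --  120  119  119  118  117  117  123  123
   0    0    0    0    0    0   29   29   29   --  119  120  120  118  117  117  123  123
  10    0    0    0    0    0   29   30   29   --  119  119  120  115  115  115  121  121
  20    0    0    0    0    0   29   29   29   --  120  119  119  111  109  110  116  116
  30    0    0    0    0    0   30   29   --   --  120  134  120  
[... 856 characters left out ...]
    0    0   29   30   29   29   47  119  119  118  117  117  123  123
   0    0    0    0    0    0   29   29   30   29   46  119  119  119  117  117  123  123
  10    0    0    0    0    0   29   29   30   29   50  119  119  117  114  115  121  121
  20    0    0    0    0    0   29   30   30   30   80  119  120  119  110  110  116  116
  30    0    0    0    0    0   29   29   30   30   97  147  152  119  103  103  108  108
  40   43    0    0    0   39   30  146   --   --  116  150  154   --   --   94   92   91
  50   80   79   78   85  155  151  146  144  145  124  150  154  153   --   --   90   87
  60   82    0    0   80  155  149  148  155  153  148  150  154  153   --   --   --   --
```

View pics/w2.png

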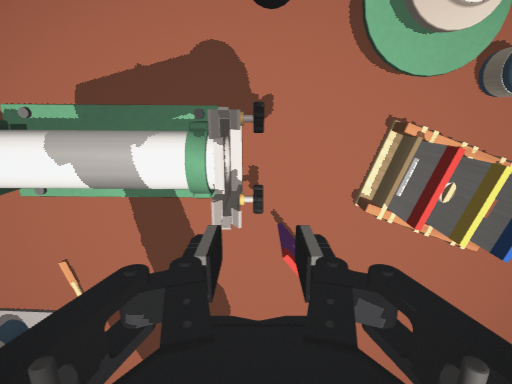

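The wrist view shows the gate at (226,165), with the knobs at (258,117) and (258,198). The rack with the red die is at (438,188). The slot floor reads 30 mm and the notch 120 mm, as stated. Next I'll fit the seat plane and the gate's centre from both places.

Run:
```python
from h import *
th=np.radians(11); o=np.array([497.5,100.5]); ex=np.array([np.cos(th),np.sin(th)]); ey=np.array([-ex[1],ex[0]])
for n in ("w1","w2"):
    z=np.load(n+".npz"); P=cloud(z["d"],z["K"],z["R"],z["t"]); Z=P[...,2]; ok=z["d"]>0
    x=(P[...,:2]-o)@ex; y=(P[...,:2]-o)@ey
    m=ok&(abs(Z-119.8)<1.5)&(abs(x)<33)&(y>-5)&(y<16)
    pts=[]
    for a in range(-32,32,3):
        k=m&(x>=a)&(x<a+3)
        if k.sum()>3: pts.append((a+1.5,np.sort(y[k])[:3].mean()))
    pts=np.array(pts); f=np.polyfit(*pts.T,1); print(n,"notch front edge y=",f.round(3),"res",np.std(pts[:,1]-np.polyval(f,pts[:,0])).round(2))
    k=m; print(" notch x range z120",np.percentile(x[k],[0,1,99,100]).round(1))
    h=ok&(Z>138)&(Z<160)&(y>-30)&(y<25)
    print(" high outer x",np.percentile(x[h],[0,1,99,100]).round(1)," y",np.percentile(y[h],[0,1,99,100]).round(1))
    g=h&(y>6)&(y<16); xl=x[g&(x<0)]; xr=x[g&(x>0)]; print(" seat tops inner x",np.percentile(xl,[97,99.5]).round(1),np.percentile(xr,[.5,3]).round(1))
    l=h&(y<-8); xl=x[l&(x<0)]; xr=x[l&(x>0)]; print(" lip inner x",np.percentile(xl,[97,99.5]).round(1),np.percentile(xr,[.5,3]).round(1))
    fl=ok&(abs(Z-30)<2)&(y>-16)&(y<8); print(" floor x",np.percentile(x[fl],[.5,99.5]).round(1),"y",np.percentile(y[fl],[1,99]).round(1), "z",Z[fl].mean().round(2))
    # barrel axis
    b=ok&(y>30)&(y<260)&(abs(x)<45)&(Z>85)&(Z<130)
    r=[]
    for a in range(30,260,10):
        k=b&(y>=a)&(y<a+10)
        if k.sum()>100:
            A=np.c_[2*x[k],2*Z[k],np.ones(k.sum())]; s=np.linalg.lstsq(A,x[k]**2+Z[k]**2,rcond=None)[0]; rad=np.sqrt(s[2]+s[0]**2+s[1]**2)
            if abs(rad-40)<2:r.append((a+5,s[0]))
    if len(r)>2: r=np.array(r); print(" barrel axis x(y)",np.polyfit(*r.T,1).round(4),len(r))
    # dies
    hsv=cv2.cvtColor(z["im"],cv2.COLOR_BGR2HSV); H,S=hsv[...,0],hsv[...,1]
    k=ok&((H<8)|(H>172))&(S>140)&(Z>100)&(Z<140)&(P[...,1]<-120)
    q=P[k]; 
    if len(q)>20:
        t=q[q[:,2]>128]; r=cv2.minAreaRect(t[:,:2].astype(np.float32)); print(" red",len(q),len(t),t.mean(0).round(1),np.round(r[0],1),np.round(r[1],1),r[2])
        l=q[q[:,2]<125]; print("  lower",len(l), l.mean(0).round(1) if len(l) else 0)
s=arm.read_state(); p=s["position"]
for tg in ([519,-158.5,300],): print("to",totool(np.array(tg)-p))
```

```text
w1 notch front edge y= [-4.000e-03  4.752e+00] res 0.6
 notch x range z120 [-32.6 -32.2  32.2  32.2]
 high outer x [-68.5 -66.3  68.3  69.5]  y [-20.1 -19.3  15.8  15.9]
 seat tops inner x [-35.  -34.8] [37.2 37.9]
 lip inner x [-45.1 -44.8] [47.2 47.6]
 floor x [-55.1  44.6] y [-13.5  -4.3] z 29.91
 barrel axis x(y) [0.0035 0.9557] 21
 red 1623 741 [ 522.5 -159.7  131.6] [ 520.8 -160.1] [ 11.3 109.8] 80.5072250366211
  lower 731 [ 523.3 -157.1  117.9]
w2 notch front edge y= [-2.000e-03  4.241e+00] res 0.37
 notch x range z120 [-32.8 -31.8  32.2  32.3]
 high outer x [-69.2 -66.8  68.9  69.9]  y [-20.  -19.8  14.8  15.6]
 seat tops inner x [-35.  -34.9] [37.2 37.7]
 lip inner x [-45.  -44.7] [47.1 47.4]
 floor x [-55.2  41.7] y [-13.3   3.5] z 29.99
 barrel axis x(y) [0.004  0.9747] 21
 red 1567 786 [ 523.2 -160.   131.6] [ 520.9 -160.3] [ 10.6 110. ] 81.41215515136719
  lower 634 [ 523.3 -157.   117.9]
to [-26.33890734 220.09194312  21.70138878]
```

```bash
python3 -m jog '[{"pos": [-6, 50, 0], "rotvec": [0, 0, 0.12]}, {"pos": [-11, 100, 10], "rotvec": [0, 0, 0.25]}, {"pos": [-17, 150, 35], "rotvec": [0, 0, 0.35]}, {"pos": [-22, 200, 60], "rotvec": [0, 0, 0.35]}, {"pos": [-25, 221, 80], "rotvec": [0, 0, 0.35]}, {"pos": [-25, 221, 80], "rotvec": [0, 0, 0.35]}, {"pos": [-25, 221, 80], "rotvec": [0, 0, 0.35]}]' | sed -n 2,3p; python3 g.py w3
python3 - <<'E'
from h import *
z=np.load("w3.npz"); P=cloud(z["d"],z["K"],z["R"],z["t"]); Z=P[...,2]; ok=z["d"]>0
hsv=cv2.cvtColor(z["im"],cv2.COLOR_BGR2HSV); H,S=hsv[...,0],hsv[...,1]
k=ok&((H<8)|(H>172))&(S>140)&(Z>105)&(Z<140)&(P[...,1]<-120)
q=P[k]; t=q[q[:,2]>129.5]; r=cv2.minAreaRect(t[:,:2].astype(np.float32)); print("red",len(q),len(t),t.mean(0).round(1),np.round(r[0],1),np.round(r[1],1),r[2],np.percentile(q[:,2],[2,50,98]))
l=cv2.fitLine(t[:,:2].astype(np.float32),cv2.DIST_HUBER,0,.01,.01).ravel(); print(l, np.degrees(np.arctan2(l[1],l[0])))
nrm=np.array([0.156,0.988])
for a in range(106,134,4):
    m=(q[:,2]>=a)&(q[:,2]<a+4); 
    if m.sum()>10: print(a,m.sum(),np.percentile(q[m,:2]@nrm,[5,50,95]).round(1))
s=arm.read_state(); print(R.from_quat(s["ee_rot"]).as_matrix()[:,0], totool(np.array([*r[0],106])-s["position"]))
E
```

```text
position: [520.3, -160.4, 241.0]
ee_rot: [0.997, -0.078, -0.0, 0.0]
[ 520.8 -159.8  242. ] [-0.6  0.5  0.8]
red 978 970 [ 523.4 -160.9  132.1] [ 520.9 -160.5] [  7.9 109.1] 81.14945983886719 [130.53240235 132.10919575 133.45664657]
[ 9.8715746e-01 -1.5975037e-01  5.2381244e+02 -1.6110893e+02] -9.192406
130 967 [-80.3 -77.5 -73.8]
[ 0.98791481 -0.15499219  0.00132012] [1.18096430e-02 6.64885270e-01 1.35989869e+02]
```

View pics/w3.png

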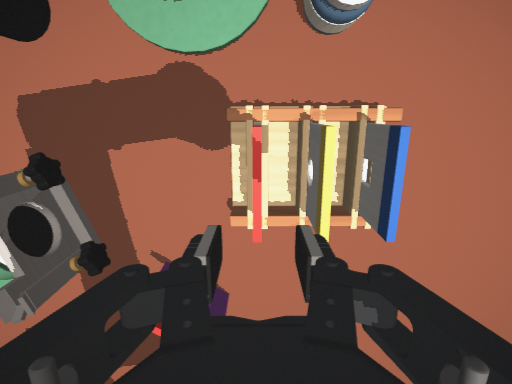

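The wrist camera is centred on the red edge at (257,185): centre (520.9,-160.5), top 132.1, angle -9°. The tool stands above it, so I go down 136 mm and grip.

```bash
python3 -m jog '[{"pos": [0, 0.7, 40]}, {"pos": [0, 0.7, 80]}, {"pos": [0, 0.7, 110]}, {"pos": [0, 0.7, 126]}, {"pos": [0, 0.7, 136]}, {"pos": [0, 0.7, 136]}, {"pos": [0, 0.7, 136]}]' | sed -n 2,4p
python3 -m jog '[{}, {}, {}, {}, {}, {}, {}, {}]' 0
```

```text
position: [521.2, -160.6, 106.7]
ee_rot: [0.997, -0.078, 0.001, 0.0]
contact_force: [-0.1, 0.1, -0.3]
clock: 4.35
position: [520.7, -160.9, 106.6]
ee_rot: [0.997, -0.078, 0.001, -0.0]
contact_force: [-1.0, 3.7, 6.4]
gripper_width: 6.7
grasp_force: 60.7
```

```bash
python3 -m jog '[{"pos": [0, 0, -8]}, {"pos": [0, 0, -20]}, {"pos": [0, 0, -35]}, {"pos": [0, 0, -55]}, {"pos": [0, 0, -80]}, {"pos": [0, 0, -110]}, {"pos": [0, 0, -140]}, {"pos": [0, 0, -168]}, {"pos": [0, 0, -168]}, {"pos": [0, 0, -168]}]'
python3 - <<'E'
from h import *
for n in ("wrist","side"):
    im,d,K,Rm,t=cap(n); np.savez(n+"4.npz",im=im,d=d,K=K,R=Rm,t=t)
    P=cloud(d,K,Rm,t); s=arm.read_state(); T=R.from_quat(s["ee_rot"]); q=T.inv().apply((P-s["position"]).reshape(-1,3)).reshape(P.shape)
    # die in the tool frame: slab |y|<15, |x|<70, z -40..110
    hsv=cv2.cvtColor(im,cv2.COLOR_BGR2HSV)
    k=(d>0)&(abs(q[...,1])<18)&(abs(q[...,0])<70)&(q[...,2]>-40)&(q[...,2]<110)
    red=k&((hsv[...,0]<8)|(hsv[...,0]>172))&(hsv[...,1]>140)
    a=q[k]; r=q[red]; print(n,k.sum(),"red x",np.percentile(r[:,0],[1,99]).round(1),"y",np.percentile(r[:,1],[2,50,98]).round(1),"z",np.percentile(r[:,2],[2,98]).round(1))
    for lo in range(-30,110,15):
        b=a[(a[:,2]>=lo)&(a[:,2]<lo+15)]
        if len(b)>15: print(lo,len(b),"x",np.percentile(b[:,0],[1,99]).round(1),"y",np.percentile(b[:,1],[5,50,95]).round(1))
    cv2.imwrite(f"pics/{n}4.png",im)
    if n=="side": print("mask px",np.argwhere(k).mean(0))
E
```

```text
clock: 5.35
position: [519.1, -161.2, 273.3]
ee_rot: [0.997, -0.079, -0.0, -0.0]
contact_force: [-0.2, 0.6, -4.9]
gripper_width: 6.8
grasp_force: 59.5
wrist 5145 red x [-29.5  55.9] y [-2.6  1.3  5.2] z [-28.1 -21.9]
-30 3921 x [-29.3  55.9] y [-8.5  1.3 10.6]
-15 332 x [ 6.9 56. ] y [-13.3   1.3  16.3]
0 32 x [55.7 55.9] y [-2.1  1.3  4.9]
15 26 x [55.7 55.9] y [-2.   1.6  4.8]
30 26 x [55.7 55.9] y [-2.3  1.3  4.9]
side 2647 red x [-56.3  50.7] y [-4.3 -2.6  4. ] z [-26.2  -7.7]
-30 374 x [-56.5  52.8] y [-15.6  -2.9   4.7]
-15 343 x [-56.7  52.7] y [-14.2  -3.2  -1.1]
0 328 x [-56.6  52.8] y [-4.2 -2.7 -0.6]
15 329 x [-56.7  51.9] y [-4.  -2.7 -0.7]
30 252 x [-56.5  52.2] y [-4.  -2.7  1.1]
45 286 x [-56.5  51.7] y [-4.  -2.6  2.8]
60 286 x [-56.5  51.5] y [-4.1 -3.  -0.9]
75 285 x [-56.9  50.8] y [-4.2 -2.9 -0.8]
90 76 x [-56.2  50.6] y [-3.7 -2.7 -1.1]
mask px [109.34302985 305.11900264]
```

View pics/side4.png

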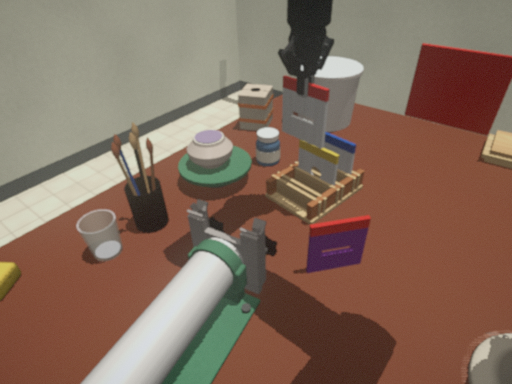

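The side view shows the die hanging plumb in the fingers at (305,110). The other dies are still in the rack at (318,160) and (340,148). Next I carry it over the gate.

```bash
python3 -m jog '[{"pos": [-6, -25, 0], "rotvec": [0, 0, -0.04]}, {"pos": [-15, -60, 0], "rotvec": [0, 0, -0.1]}, {"pos": [-25, -100, 0], "rotvec": [0, 0, -0.18]}, {"pos": [-34, -140, 0], "rotvec": [0, 0, -0.26]}, {"pos": [-44, -180, 0], "rotvec": [0, 0, -0.347]}, {"pos": [-53, -215, 0], "rotvec": [0, 0, -0.347]}, {"pos": [-60, -243, 0], "rotvec": [0, 0, -0.347]}, {"pos": [-62.4, -255, 0], "rotvec": [0, 0, -0.347]}, {"pos": [-62.4, -255, 0], "rotvec": [0, 0, -0.347]}, {"pos": [-62.4, -255, 0], "rotvec": [0, 0, -0.347]}]'
cat > m.py <<'E'
from h import *
import sys
n=sys.argv[1]
s=arm.read_state(); im,d,K,Rm,t=cap("wrist"); cv2.imwrite(f"pics/{n}.png",im)
P=cloud(d,K,Rm,t); T=R.from_quat(s["ee_rot"]); e=T.as_matrix()[:,0]; print(s["position"].round(1),"yaw",np.degrees(np.arctan2(e[1],e[0])).round(2))
th=np.radians(10.8); o=np.array([497.5,100.5]); ex=np.array([np.cos(th),np.sin(th)]); ey=np.array([-ex[1],ex[0]])
Z=P[...,2]; x=(P[...,:2]-o)@ex; y=(P[...,:2]-o)@ey; ok=d>0; tz=s["position"][2]
# die side edge band, and top edge
k=ok&(Z>max(tz-60,160))&(Z<tz+22)&(abs(x-1)<62)&(x>50)&(abs(y)<9)
print("die edge",k.sum(),"x",np.percentile(x[k],[50,99]).round(1),"y",np.percentile(y[k],[2,50,98]).round(1))
h=ok&(Z>138)&(Z<159)&(y>-30)&(y<25)&(abs(x)<75)
print("gate outer x",np.percentile(x[h],[1,99]).round(1),"y",np.percentile(y[h],[1,99]).round(1))
for c in range(-70,75,10):
    r=[]
    for yy in range(-22,18,2):
        m=h&(x>=c)&(x<c+10)&(y>=yy)&(y<yy+2); r.append("%3d"%np.median(Z[m]) if m.sum()>2 else " --")
    if sum(a!=" --" for a in r)>4: print("%4d"%c,*r)
E
python3 m.py w5
```

```text
clock: 6.45
position: [497.7, 99.8, 272.4]
ee_rot: [0.995, 0.095, -0.001, 0.001]
contact_force: [-1.0, -0.5, -2.9]
gripper_width: 6.7
grasp_force: 59.6
[497.7  99.8 272.4] yaw 10.9
die edge 166 x [54.9 55.2] y [-5.8 -1.7  2.1]
gate outer x [-38.9  69.7] y [-19.6  14.9]
  30  --  --  --  --  --  --  --  --  --  --  --  --  --  -- 149 151 154 154 153  --
  40  -- 155 156 155 152 149 147  --  --  --  --  --  -- 146 149 151 154 155 153  --
  50  -- 155 156 155 152 149 146 145 145 145 145 145 144 145 149 151 154 154 154  --
  60  -- 155 157 155 152 149 146 154 153 154 154 154 154 146 148 151 154 154 154  --
```

View pics/w5.png

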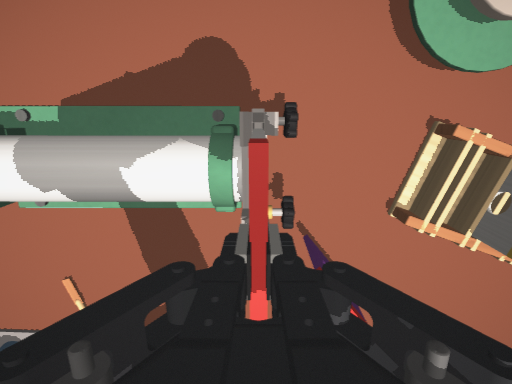

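The wrist view looks along the red edge (258,230), lined up with the gate slot (258,122). The numbers put the die within 1 mm of the slot centre in y and about 1 mm low in x. I correct that and enter the slot slowly.

```bash
python3 -m jog '[{"pos": [1, -0.4, 8]}, {"pos": [1, -0.4, 18]}, {"pos": [1, -0.4, 26]}, {"pos": [1, -0.4, 32]}, {"pos": [1, -0.4, 37]}, {"pos": [1, -0.4, 42]}, {"pos": [1, -0.4, 47]}, {"pos": [1, -0.4, 50]}, {"pos": [1, -0.4, 50]}]' ; python3 -c "
from h import *
s=arm.read_state();print(s['position'],s['contact_force'],s['wrist_torque'])"
```

```text
clock: 7.4
position: [498.8, 101.0, 222.9]
ee_rot: [0.995, 0.095, -0.0, 0.0]
contact_force: [0.1, 0.2, -4.0]
gripper_width: 6.9
grasp_force: 59.6
[498.80677328 100.98434986 222.85163383] [ 0.13600433  0.16951833 -3.96552577] [-0.00270564 -0.04959234 -0.02106713]
```

```bash
python3 -m jog '[{"pos": [0, 0, 8]}, {"pos": [0, 0, 18]}, {"pos": [0, 0, 30]}, {"pos": [0, 0, 42]}, {"pos": [0, 0, 54]}, {"pos": [0, 0, 66]}, {"pos": [0, 0, 78]}, {"pos": [0, 0, 86]}, {"pos": [0, 0, 90]}, {"pos": [0, 0, 90]}]' ; python3 -c "
from h import *
s=arm.read_state();print(s['position'],s['contact_force'],s['wrist_torque'])"
```

```text
clock: 8.4
position: [498.9, 100.9, 132.8]
ee_rot: [0.995, 0.095, -0.0, 0.0]
contact_force: [-0.1, -0.4, -3.4]
gripper_width: 7.1
grasp_force: 59.6
[498.85747464 100.93173889 132.75266329] [-0.13159273 -0.38337643 -3.3877453 ] [-0.0090091   0.0189061  -0.01132259]
```

```bash
python3 -m jog '[{"pos": [0, 0, 3]}, {"pos": [0, 0, 6]}, {"pos": [0, 0, 7.5]}, {"pos": [0, 0, 8]}, {"pos": [0, 0, 8]}]' | sed -n 2,4p;python3 -m jog '[{"pos": [0, 0, 0.5]}, {"pos": [0, 0, 1]}, {"pos": [0, 0, 1]}]' | sed -n 2,4p
```

```text
position: [499.0, 101.0, 125.4]
ee_rot: [0.995, 0.095, 0.0, -0.0]
contact_force: [-0.4, -0.1, -2.6]
position: [499.1, 101.0, 124.6]
ee_rot: [0.995, 0.095, 0.0, 0.0]
contact_force: [-0.4, 0.2, -0.1]
```

```bash
python3 -m jog '[{"pos": [0, 0, 0.5]}, {"pos": [0, 0, 1]}, {"pos": [0, 0, 1]}, {"pos": [0, 0, 1]}]' | sed -n 2,4p
```

```text
position: [499.1, 101.0, 124.6]
ee_rot: [0.995, 0.095, 0.0, 0.0]
contact_force: [-3.6, -0.2, 6.7]
```

The die is on the slot floor (the force turned upward at z 124.6, and its height stopped changing). Next I ease the down-push a little and press toward the seat, which is tool -y.

```bash
cat > f.py <<'E'
from h import *
th=np.radians(10.8); ey=np.array([-np.sin(th),np.cos(th),0]); ex=np.array([np.cos(th),np.sin(th),0])
s=arm.read_state(); f=s["contact_force"]; e=(s["position"]-[497.7,105,0])
print("push",round(-f@ey,2),"fx",round(f@ex,2),"fz",round(f[2],2),"tool ext xyz",(e@ex).round(2),(e@ey).round(2),s["position"][2].round(2),"torque",s["wrist_torque"].round(2),"R",R.from_quat(s["ee_rot"]).as_matrix()[:,2].round(4))
E
python3 f.py
python3 -m jog '[{"pos": [0, -0.5, -0.4]}, {"pos": [0, -1, -0.4]}, {"pos": [0, -1, -0.4]}]' >/dev/null; python3 f.py
python3 -m jog '[{"pos": [0, -0.5, 0]}, {"pos": [0, -1, 0]}, {"pos": [0, -1, 0]}]' >/dev/null; python3 f.py
python3 -m jog '[{"pos": [0, -0.5, 0]}, {"pos": [0, -1, 0]}, {"pos": [0, -1, 0]}]' >/dev/null; python3 f.py
```

```text
push -0.44 fx -3.56 fz 6.75 tool ext xyz 0.67 -4.18 124.59 torque [-0.03  1.03  0.03] R [ 8.e-04 -1.e-04 -1.e+00]
push 2.09 fx -3.37 fz 7.42 tool ext xyz 0.6 -3.56 124.57 torque [-0.77  0.76 -0.05] R [ 4.e-04 -9.e-04 -1.e+00]
push 5.15 fx -2.7 fz 6.52 tool ext xyz 0.61 -3.26 124.57 torque [-1.59  0.33 -0.12] R [ 3.0e-04 -2.1e-03 -1.0e+00]
push 8.08 fx -0.98 fz 4.71 tool ext xyz 0.58 -3.2 124.56 torque [-2.59 -0.17 -0.12] R [ 3.0e-04 -3.5e-03 -1.0e+00]
```

```bash
python3 -m jog '[{"pos": [0, -0.5, 0], "rotvec": [-0.005, 0, 0]}, {"pos": [0, -1, 0], "rotvec": [-0.01, 0, 0]}, {"pos": [0, -1, 0], "rotvec": [-0.01, 0, 0]}]' >/dev/null; python3 f.py
python3 -m jog '[{"pos": [0, -0.5, 0], "rotvec": [-0.005, 0, 0]}, {"pos": [0, -1, 0], "rotvec": [-0.01, 0, 0]}, {"pos": [0, -1, 0], "rotvec": [-0.01, 0, 0]}]' >/dev/null; python3 f.py
```

```text
push 13.83 fx 0.72 fz 4.72 tool ext xyz 0.58 -3.3 124.57 torque [-3.63 -0.84 -0.06] R [ 0.0022 -0.0148 -0.9999]
push 18.86 fx 1.31 fz 3.37 tool ext xyz 0.58 -3.42 124.61 torque [-4.98 -1.55  0.  ] R [ 0.0039 -0.0266 -0.9996]
```

That tilted the tool, with the die pivoting about its top edge on the seat. I'll undo the tilt and keep the translation, aiming for an upright tool at about 12 N.

```bash
python3 -m jog '[{"pos": [0, 0.5, 0], "rotvec": [0.01, 0, 0]}, {"pos": [0, 0.5, 0], "rotvec": [0.02, 0, 0]}, {"pos": [0, 0.5, 0], "rotvec": [0.024, 0, 0]}, {"pos": [0, 0.5, 0], "rotvec": [0.024, 0, 0]}, {"pos": [0, 0.5, 0], "rotvec": [0.024, 0, 0]}]' >/dev/null; python3 f.py; python3 -m jog '[{}, {}]' >/dev/null; python3 f.py
```

```text
push 12.87 fx 0.22 fz 5.7 tool ext xyz 0.57 -3.1 124.57 torque [-4.12 -0.99 -0.15] R [-6.0e-04 -1.6e-03 -1.0e+00]
push 14.65 fx 0.94 fz 5.03 tool ext xyz 0.57 -3.12 124.55 torque [-4.14 -0.99 -0.1 ] R [-6.0e-04 -1.7e-03 -1.0e+00]
```

```bash
for i in 1; do python3 -m jog '[{"rotvec": [0.005, 0, 0]}, {"rotvec": [0.005, 0, 0]}, {"rotvec": [0.005, 0, 0]}]' >/dev/null; python3 f.py; python3 -m jog '[{"rotvec": [0.005, 0, 0]}, {"rotvec": [0.005, 0, 0]}, {"rotvec": [0.005, 0, 0]}]' >/dev/null; python3 f.py; python3 -m jog '[{"rotvec": [0.005, 0, 0]}, {"rotvec": [0.005, 0, 0]}, {"rotvec": [0.005, 0, 0]}]' >/dev/null; python3 f.py; done
```

```text
push 12.8 fx -0.41 fz 4.54 tool ext xyz 0.57 -3.03 124.58 torque [-4.11 -0.9  -0.06] R [-0.0015  0.0033 -1.    ]
push 12.98 fx 0.81 fz 5.02 tool ext xyz 0.58 -2.98 124.59 torque [-4.15 -0.92 -0.05] R [-0.0025  0.0081 -1.    ]
push 12.24 fx -0.86 fz 5.21 tool ext xyz 0.56 -2.91 124.59 torque [-4.13 -0.79 -0.07] R [-0.0035  0.013  -0.9999]
```

```bash
python3 - <<'E'
s=open('f.py').read()
open('f2.py','w').write('''from h import *
th=np.radians(10.8); ey=np.array([-np.sin(th),np.cos(th),0]); ex=np.array([np.cos(th),np.sin(th),0])
L=[]
for i in range(6):
    viewer.get_image("top"); s=arm.read_state(); f=s["contact_force"]; t=s["wrist_torque"]; e=s["position"]-[497.7,105,0]
    L.append([-f@ey,f@ex,f[2],t@ex,t@ey,e@ex,e@ey,s["position"][2],R.from_quat(s["ee_rot"]).as_matrix()[:,2]@ey])
m=np.mean(L,0); print("push %.2f fx %.2f fz %.2f Tx %.3f Ty %.3f x %.2f y %.3f z %.2f tilt %.4f"%tuple(m),"lever %.3f"%(-m[3]/m[0]),s["clock"])
''')
E
python3 f2.py
python3 -m jog '[{"rotvec": [0.006, 0, 0]}, {"rotvec": [0.006, 0, 0]}, {"rotvec": [0.006, 0, 0]}]' >/dev/null; python3 f2.py
python3 -m jog '[{"rotvec": [0.006, 0, 0]}, {"rotvec": [0.006, 0, 0]}, {"rotvec": [0.006, 0, 0]}]' >/dev/null; python3 f2.py
python3 -m jog '[{"rotvec": [0.006, 0, 0]}, {"rotvec": [0.006, 0, 0]}, {"rotvec": [0.006, 0, 0]}]' >/dev/null; python3 f2.py
```

```text
push 11.74 fx -0.45 fz 4.91 Tx -4.225 Ty -0.015 x 0.57 y -2.906 z 124.60 tilt 0.0134 lever 0.360 13.0
push 11.67 fx -0.98 fz 5.20 Tx -4.257 Ty 0.036 x 0.54 y -2.812 z 124.60 tilt 0.0193 lever 0.365 13.6
push 11.29 fx -0.82 fz 5.23 Tx -4.326 Ty 0.087 x 0.54 y -2.803 z 124.62 tilt 0.0252 lever 0.383 14.2
push 11.71 fx -0.81 fz 5.30 Tx -4.535 Ty 0.092 x 0.52 y -2.967 z 124.62 tilt 0.0309 lever 0.387 14.8
```

The lever arm of the reaction runs smoothly from the top edge (0.264 m at tilt -0.027) to the bottom edge (0.387 m at +0.031). The tool meanwhile turns about the grasp point. So between those tilts the plate lies flat; I return to the middle, where the reaction is centred.

```bash
python3 -m jog '[{"pos": [0, 0.2, 0], "rotvec": [-0.01, 0, 0]}, {"pos": [0, 0.3, 0], "rotvec": [-0.02, 0, 0]}, {"pos": [0, 0.3, 0], "rotvec": [-0.028, 0, 0]}, {"pos": [0, 0.3, 0], "rotvec": [-0.028, 0, 0]}, {"pos": [0, 0.3, 0], "rotvec": [-0.028, 0, 0]}]' ; python3 f2.py
python3 - <<'E'
from h import *
a=cap("side")[0][60:300,130:400]; b=cap("top")[0][150:270,150:370]
cv2.imwrite("pics/fin.png",np.hstack([cv2.resize(a,(405,360)),cv2.resize(b,(395,360))]))
E
```

```text
clock: 15.3
position: [498.8, 102.1, 124.6]
ee_rot: [0.995, 0.095, -0.001, -0.002]
contact_force: [3.1, -12.5, 5.0]
gripper_width: 6.8
grasp_force: 60.9
push 12.29 fx -0.68 fz 4.94 Tx -3.902 Ty 0.021 x 0.54 y -3.070 z 124.57 tilt 0.0038 lever 0.317 15.6
```

View pics/fin.png

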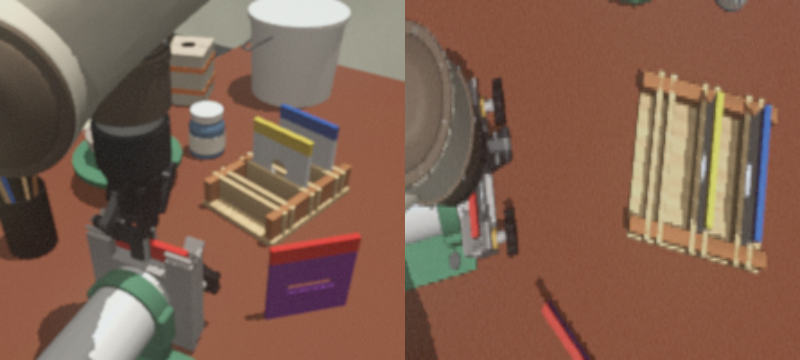

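The picture shows the red top edge down in the gate at (155,245), with the other dies still in the rack and the jars in place. The push is a steady 12.3 N, so I hand in while holding.

```bash
python3 -c "
from bench import arm
print(arm.job_done())"
```

```text
the job is handed in; nothing more can be done
None
```

The strap die is down on the slot floor and pressed against the seat with about 12 N, still gripped, so you can tighten the knobs; flatness is judged from the force readings, as no camera sees that face, and one early adjustment briefly pushed 18.9 N before I eased it back.

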